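Load the drilling jig and lock its cam clamp

ROBOT

A 6-joint arm with a two-finger parallel gripper is mounted at the origin on the work surface. World frame = base frame: x ahead of the robot, y to its left, z up, the work surface at z = 0. Lengths are in m, angles in degrees, forces in N, time in s.
With the tool pointing down it reaches from about 0.4 to 0.925 m from the base axis. Payload 3.4 kg.
Tool frame: the origin (TCP) lies midway between the tips of the shut fingers; the grasp point (between the pads) lies 19 mm behind it (r.pinch_z is the distance from the TCP to the grasp point, in m); z points along the fingers, y is the direction in which the jaws open and shut (so a half turn about z gives the same grasp; the last joint's range is limited). The gripper opens to 85 mm and grips with 20 to 120 N. Pads are 22 mm wide; open, the fingers measure 114 mm over their backs; the gripper's body (76 mm by 85 mm) begins 54 mm behind the grasp point. The pads swing forward as they close: fully open they stand 13 mm farther back than shut.
Start: joints at [64.143, 17.578, 86.31, -0, 76.112, -4.211], TCP at [0.212, 0.534, 0.231] pointing down, gripper open.
Joint ranges: [-179.03, 179.03], [-60, 130.46], [8.19, 133.38], [-81.62, 261.62], [5.75, 156.47], [-153.77, 153.77]. Speed limits (degrees/s): [147.25, 147.25, 180, 180, 180, 180].

INTERFACE

Orientations are given as a 3x3 rotation matrix whose columns are the frame's x, y, z axes.
In Python, from rig import r, imaging gives the robot as it stands. The module is installed in compiled form; this text tells all that it offers.
- The arm moves only by the tool move_arm, never from a script. Its argument "motion" is a list of rows, each a list of 7 numbers: the shift along the tool's x, y, z in m, then the turn, a rotation vector about the tool's x, y, z in degrees, then the gripper's target within -1 to 1 (shut at 1, half-way at 0, fully open at -1). A call has exactly 10 rows; each row is the pose to reach, as a shift and turn from the pose commanded when the call began, along the tool's axes at that moment; what a row does not reach only later rows make up. A row lasts 1/8 s, in which the tool goes at most 62.5 mm and 10.7 degrees, less where a joint would pass 70% of its speed; a pose out of reach is approached as far as the arm can. A call with a gripper value outside its range is refused whole. The fingers move at their own pace and stop on an object; the grip force is fixed at half the most. Time passes only in rows, so rows that repeat a pose let the fingers close, or fill a call up. It gives the time, the measured TCP pose, the force and the opening at its end, in the units of the state.
- r.read_state(): the state, without advancing time (a new reading comes with each control period).
- imaging.snapshot(name): name is "scene" or "top" or "wrist"; returns a dict with "img" (400x640x3 uint8, red, green, blue), "fx", "fy", "cx", "cy" (pixels), "xyz" and "attitude" of the camera in the world; the wrist camera has in their place "mount" (4x4, takes a point from camera to tool coordinates, whose origin is the TCP and whose axes are the flange's). Camera axes: x right, y down, z forward; pixel columns grow to the right and rows downward; lengths in m; the calibration is good to about 2 mm. The wrist camera is an equidistant fisheye: a pixel r from the principal point sees the ray r / f radians off the axis. A picture is of the moment at which its call begins: read the wrist's pose just before it. There is no depth.
- r.job_done(): hands the job in, once; it reports no verdict.
Trained networks look in the newest picture that a camera, given by its name, has taken for a name from the list of things; names that differ only in an ending like _2 or _b are one class to them, and where a whole thing is asked for, a point or a joint stands for the part that bears it (a point fixed in the world has none). Each returns a list of dicts, best first, with "confidence" (0 to 1); they miss things now and then, are a little off and sometimes report something else, mostly with a low value. They report only what shows in the picture. A call takes as long as a camera call. They do not tell look-alikes from the thing itself.
- imaging.search_frame(camera, label): "centre" ([x, y, z] in m, in world coordinates, good to about 4 mm: the middle of the surface that is visible of it).
- imaging.silhouettes(camera, label): "pixels" (400x640 bool, what is visible of it).
- imaging.spot_point(camera, label): "centre" ([x, y, z] in m, in world coordinates, good to about 4 mm: a listed point, or the origin of a listed thing).
The state is a dict: "time": time; "joints": joint angles; "qvel": joint speeds; "joint_torque": joint torques, N m; "tcp_pos": TCP position; "orientation": TCP orientation; "force": force on the tool from outside, world axes, zero at the start; "ft_torque": the same for the moment, N m; "gripper_width": finger opening in m.
Only numpy, scipy, OpenCV 4.12 (cv2) and the standard library are available. Lean on these libraries where they do the work, as an engineer would, in place of code of your own. Each camera call takes 0.05 s, during which the arm holds its last target.

TASK

Get the undrilled aluminium flat ready for drilling: slide it along the jig's fence, in under the bush plate, until its leading end is fully home against the end stop. Then swing the cam lever all the way to its closed end so that the cam grips the flat firmly against the fence, and let go. Leave the other things on the bench where they are.

Things in the scene. Friction and masses are not known exactly. Their poses are not given: they have to be found in the camera images.
- jig: Drilling jig bolted to the bench. Grey base plate 370 x 180 x 12 mm covering x -185..185, y -120..60 mm of its frame; its top (z 12) is the bed the flat slides on. Origin: base underside, mid-length, below the channel's centre line; +x is the feed direction, +y towards the fence, z up. Front half (x < 35) is the open loading area. All jig points share these axes.
- fence (a point): Point on the fence's inner face (jig x = -100, y = 25, z = 12 mm). The fence is a straight steel bar along the base's +y side, x -185..165, 20 mm thick (y 25..45), 17.5 mm high above the bed (top 29.5 mm above the bench).
- mouth (a point): Middle of the bush plate's front edge at bed height (jig x = 40, y = 0, z = 12). The aluminium bush plate bridges x 40..140, y -33..45; underside 17.5 mm above the bed, top 41.5 mm, three bush heads on it up to 47.5 mm above the bench. It rests on the fence and, opposite, by two ears (to y -53) on two guide blocks, inner faces y = -29, the front one with a slanted lead-in from x 35, y -41.
- stop (a point): Point on the face of the steel end stop block, at bed height (jig x = 165, y = 0, z = 12); block spans y -40..30, 24 mm high above the bed. 25 mm of the channel between bush plate and stop is open to view from above.
- home (a point): Where the flat's origin is when it is fully home and flush with the fence: jig x = 85, y = 0, z = 12 mm. The flat's rear 35 mm then stick out in front of the bush plate (tail at jig x = 5).
- blank: The undrilled flat: plain aluminium bar 160 x 50 x 15 mm, 0.2 to 0.5 kg, no holes, lying loose and askew (up to 0.25 rad) on the jig's loading area, a little off the fence, not yet under the bush plate. Origin: centre of its underside; x along its length (roughly the feed direction), z up. It slides with a few newtons.
- lever (a joint): Cam lever angle, rad: 0 open, 1.745 at its closed stop, growing clockwise seen from above; starts at 0 to 0.5. At 0 the lever points 80 deg clockwise of the jig's +x (nearly jig -y, away from the fence); at 1.745 along jig -x, parallel with the fence. It stays where left. It turns at 0.2 N m (3 N at 75 mm from the pivot); in the last 0.1 rad the cam tightens on the flat and up to 10 N are needed.
- lever_pivot (a point): On the lever's upright turning axis, 52 mm above the bench, at jig x = 90, y = -47 mm; its x axis points along the lever to the knob. Steel hub 22 mm in diameter, top 63 mm above the bench.
- lever_knob (a point): Centre of the black ball knob, 28 mm in diameter, at the lever's end, 100 mm from the pivot axis and 62 mm above the bench. The lever is a 12 mm round steel bar, centre line 52 mm above the bench up to 30 mm from the axis, then rising evenly to 62 mm at the knob. It can be pushed sideways with a fingertip.
- cam (a point): Eccentric steel disc, 34 mm in diameter, 12.5 to 28.5 mm above the bench, fixed under the lever and turning with it, 6.5 mm off centre. Point on the turning axis at mid-thickness. Open, it stands clear of the flat's path; closed, it presses the flat's long side against the fence.
- drilled_flat: Bystander: a finished flat of the same size with three 10 mm drilled holes along its middle, on the bench to the robot's left. Origin: centre of its underside.
- oil_bottle: Bystander: grey oil bottle, 60 mm in diameter, 150 mm tall, standing on the bench to the right. Origin: centre of its underside.
- drill: Bystander: grey and black cordless drill lying on its side, about 270 x 195 x 70 mm, on the bench at far left. Origin: bench height under its barrel.
Not all that is in view belongs to the job. What is shaped like the blank but green or purple is not meant.

How it is judged:
By the outcome, as a careful person would: the job done as asked, in the order asked, and still so for the second after the job is handed in, with the robot touching nothing.
It also fails if it takes over 64 s, if anything falls off the work surface, if the arm or the gripper's body presses on something with over 40 N, if the wrist force passes 120 N, or if a joint passes its speed limit or range.

## Working session

There is one attempt and no reset: what is moved stays moved. The work goes in short steps, Python scripts to look and compute and a tool call to move; the robot and the scene stay as the last step left them, time stands still between calls to the robot, and variables do not carry over. Pictures are saved under pics/ and viewed, and the job is handed in when it is done.

Besides the shell and the picture viewer there is one more tool, called after "Request:" as name([rows], argument=value, ...), one row to a line, values as JSON. move_arm: Moves the arm, as the interface text tells. Its arguments: {"type":"object","properties":{"motion":{"type":"array","items":{"type":"array","items":{"type":"number"}}}},"required":["motion"]}

```bash
mkdir -p pics
python3 - <<'E'
from rig import r, imaging
import cv2
for n in ("scene","top","wrist"):
    s=imaging.snapshot(n); cv2.imwrite(f"pics/{n}0.png",s["img"][:,:,::-1])
    print(n,{k:v for k,v in s.items() if k!="img"})
for c in ("top","scene"):
    imaging.snapshot(c)
    for l in ("fence","mouth","stop","home","blank","lever_pivot","lever_knob","jig","drilled_flat","oil_bottle"):
        print(c,l,[(d["confidence"],d["centre"]) for d in imaging.spot_point(c,l)][:3])
print(r.read_state(), r.pinch_z)
E
```

```text
scene {'fx': 482.64900981819056, 'fy': 482.64900981819056, 'cx': 317.67191431310545, 'cy': 196.04057663709938, 'xyz': array([ 1.67641987, -0.58683687,  0.92104381]), 'attitude': array([[ 0.48873633,  0.48861547, -0.72276671],
       [ 0.87242883, -0.27578857,  0.40349548],
       [-0.00217666, -0.82776542, -0.56107011]])}
top {'fx': 458.05791945603573, 'fy': 458.05791945603573, 'cx': 327.74272757703346, 'cy': 192.48875293855266, 'xyz': array([0.34331744, 0.00903938, 1.53096633]), 'attitude': array([[ 0.02628077, -0.98545414,  0.16789716],
       [-0.99948193, -0.0227814 ,  0.02273495],
       [-0.01857931, -0.16840767, -0.98554232]])}
wrist {'fx': 309.70691628693146, 'fy': 309.70691628693146, 'cx': 319.65233525412447, 'cy': 195.95699787562637, 'mount': array([[ 5.67279062e-04, -9.48217529e-01, -3.17621153e-01,
         8.16090943e-02],
       [ 9.99999723e-01,  6.90911793e-04, -2.76605529e-04,
         4.58609052e-04],
       [ 4.81730412e-04, -3.17620908e-01,  9.48217658e-01,
        -1.41562834e-01],
       [ 0.00000000e+00,  0.00000000e+00,  0.00000000e+00,
         1.00000000e+00
[... 1393 characters left out ...]
096048e-04,
        7.61111299e+01, -4.21010362e+00]), 'qvel': array([-0.09344465,  0.0243543 , -0.0600438 , -0.02514993, -0.10366436,
       -0.01034166]), 'joint_torque': array([ 1.13288024e-03, -4.57490373e+01, -2.52333319e+01, -8.08359664e-05,
        1.08232056e-03,  5.61412122e-06]), 'tcp_pos': array([0.21213197, 0.53444044, 0.23129267]), 'orientation': array([[-9.29466566e-01,  3.68906359e-01, -1.39285823e-05],
       [ 3.68906359e-01,  9.29466566e-01, -1.92556538e-05],
       [ 5.84261840e-06, -2.30358290e-05, -1.00000000e+00]]), 'force': array([0.46298096, 0.82687928, 0.02974548]), 'ft_torque': array([0.00578965, 0.00437884, 0.03044215]), 'gripper_width': 0.08519895794977773} 0.0187
```

View pics/scene0.png

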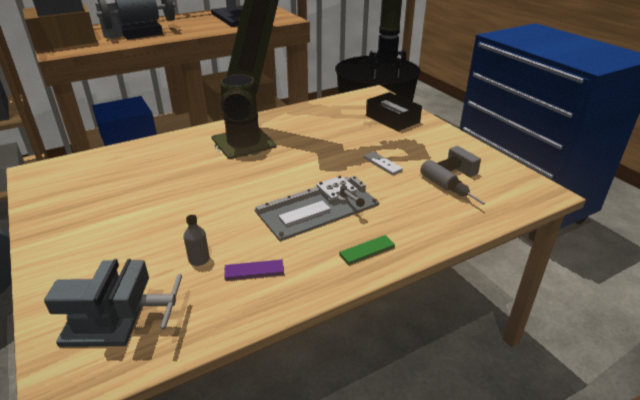

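View pics/top0.png

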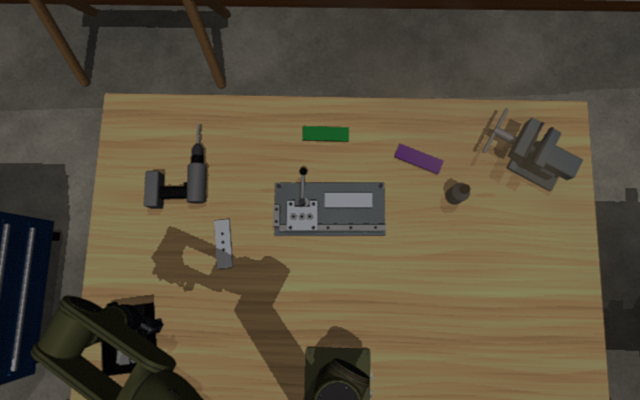

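Run:
```python
from rig import r, imaging
import cv2, numpy as np
s=imaging.snapshot("top"); im=s["img"][:,:,::-1]
cv2.imwrite("pics/topcrop.png",cv2.resize(im[160:245,265:395],None,fx=6,fy=6,interpolation=cv2.INTER_CUBIC))
s=imaging.snapshot("scene"); im=s["img"][:,:,::-1]
cv2.imwrite("pics/scenecrop.png",cv2.resize(im[160:245,245:390],None,fx=5.5,fy=5.5,interpolation=cv2.INTER_CUBIC))
```

```text
(no output)
```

View pics/topcrop.png

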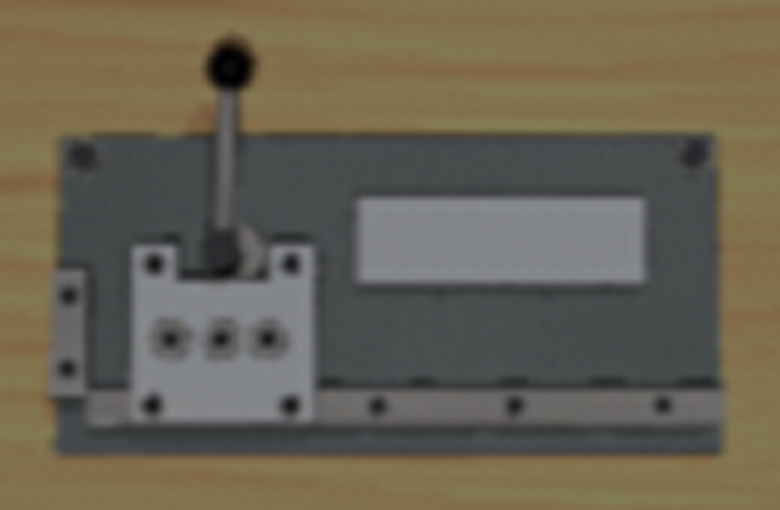

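View pics/scenecrop.png

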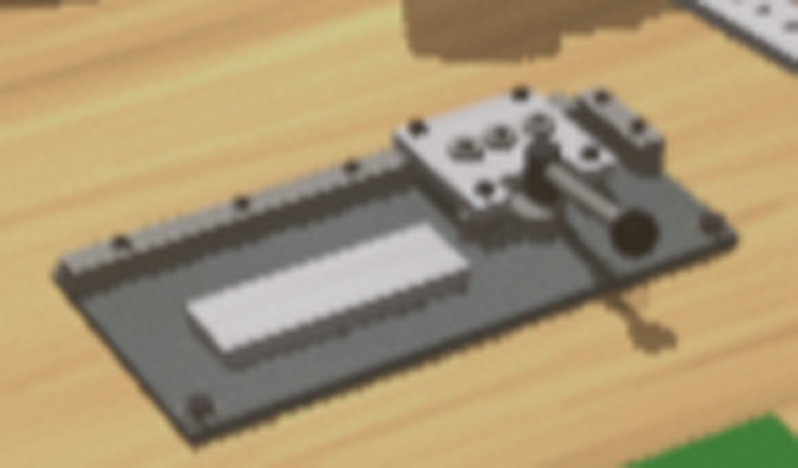

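```bash
cat > h.py <<'E'
import numpy as np, cv2
def proj(s,P):
    P=np.atleast_2d(P); c=(P-s["xyz"])@s["attitude"]
    return np.c_[s["fx"]*c[:,0]/c[:,2]+s["cx"], s["fy"]*c[:,1]/c[:,2]+s["cy"]]
def back(s,uv,z):
    uv=np.atleast_2d(uv).astype(float)
    d=np.c_[(uv[:,0]-s["cx"])/s["fx"],(uv[:,1]-s["cy"])/s["fy"],np.ones(len(uv))]@s["attitude"].T
    t=(z-s["xyz"][2])/d[:,2]
    return s["xyz"]+d*t[:,None]
def jw(p,P):
    x,y,a=p; P=np.atleast_2d(P).astype(float); c,s=np.cos(a),np.sin(a)
    return np.c_[x+c*P[:,0]-s*P[:,1], y+s*P[:,0]+c*P[:,1], P[:,2]]
E
python3 - <<'E'
from rig import r, imaging
from h import *
from scipy.optimize import least_squares
st=imaging.snapshot("top"); ss=imaging.snapshot("scene")
# jig pts (mm) and crop px
T=[((185,-120,12),(62,137)),((-185,-120,12),(717,137)),((-185,60,0),(721,453)),((185,60,0),(56,453)),
   ((-185,25,29.5),(722,387)),((-185,45,29.5),(724,424)),((40,-53,41.5),(316,244)),((40,45,41.5),(317,421)),((140,45,41.5),(131,421)),((140,-53,41.5),(131,244)),((165,-40,36),(86,268)),((165,30,36),(86,396))]
S=[((-185,-120,12),(193,435)),((185,-120,12),(738,238)),((40,-53,41.5),(466,210)),((40,45,41.5),(398,132)),((-185,45,29.5),(57,270))]
ct=lambda q:np.array([265,160])+(np.array(q)+.5)/6-.5
cs=lambda q:np.array([245,160])+(np.array(q)+.5)/5.5-.5
JT=np.array([t[0] for t in T])/1e3;UT=np.array([ct(t[1]) for t in T])
JS=np.array([t[0] for t in S])/1e3;US=np.array([cs(t[1]) for t in S])
def ft(p): return (proj(st,jw(p,JT))-UT).ravel()
def fs(p): return (proj(ss,jw(p,JS))-US).ravel()
for n,f in (("top",ft),("scene",fs),("both",lambda p:np.r_[ft(p),fs(p)])):
    q=least_squares(f,[.517,.04,1.57],loss="soft_l1"); print(n,q.x,np.degrees(q.x[2])-90,np.abs(q.fun).mean())
p=q.x; np.save("jig.npy",p)
print(ft(p).reshape(-1,2).round(1).tolist()); 
b=back(st,[ct(c) for c in ((357,198),(645,198),(645,284),(358,284))],.027)
print("blank top corners",b.round(4)); bs=back(ss,[cs(c) for c in ((187,303),(426,222),(470,266),(222,353))],.027); print(bs.round(4))
def inv(p,w):
    a=p[2];d=w[:,:2]-p[:2];return np.c_[np.cos(a)*d[:,0]+np.sin(a)*d[:,1],-np.sin(a)*d[:,0]+np.cos(a)*d[:,1]]
print(inv(p,b).round(4),inv(p,bs).round(4),inv(p,(b)).mean(0),inv(p,bs).mean(0))
print("knob",inv(p,back(st,ct((231,66)),.062)),inv(p,back(ss,cs((635,232)),.062)))
for nm,pt in dict(fence=(-100,25,12),mouth=(40,0,12),stop=(165,0,12),home=(85,0,12),piv=(90,-47,52)).items(): print(nm,jw(p,np.array(pt)/1e3))
E
```

```text
top [0.51866388 0.03695316 1.59499865] 1.3866909567738475 0.2513850060072791
scene [0.52299008 0.03617308 1.60723214] 2.0876182623618007 0.7713758390725758
both [0.51925905 0.03708516 1.59700887] 1.5018680408321643 0.45201175100873103
[[-0.4, -0.5], [-0.0, -0.9], [0.0, 0.2], [0.0, 0.3], [0.6, -0.2], [0.4, -0.3], [-0.4, -0.3], [-0.6, -0.0], [-0.3, 0.0], [0.1, -0.2], [0.2, -0.0], [-0.2, -0.2]]
blank top corners [[ 0.5989  0.0559  0.027 ]
 [ 0.6026 -0.1037  0.027 ]
 [ 0.5545 -0.1042  0.027 ]
 [ 0.5508  0.054   0.027 ]]
[[ 0.5553 -0.101   0.027 ]
 [ 0.5516  0.0574  0.027 ]
 [ 0.6031  0.0574  0.027 ]
 [ 0.607  -0.1042  0.027 ]]
[[ 0.0167 -0.0801]
 [-0.1429 -0.0796]
 [-0.1422 -0.0316]
 [ 0.0161 -0.0319]] [[-0.1389 -0.0324]
 [ 0.0195 -0.0328]
 [ 0.0181 -0.0843]
 [-0.1435 -0.084 ]] [-0.06305729 -0.05582081] [-0.06121397 -0.05840224]
knob [[ 0.08489626 -0.14767398]] [[ 0.089521  -0.1456342]]
fence [[ 0.49688859 -0.06353572  0.012     ]]
mouth [[0.51821067 0.07707142 0.012     ]]
stop [[0.51493448 0.20202848 0.012     ]]
home [[0.51703124 0.12205596 0.012     ]]
piv [[0.56388405 0.1282861  0.052     ]]
```

```bash
cat >> h.py <<'E'
p=np.array([0.5188,0.0372,1.596])
from scipy.spatial.transform import Rotation as R
def inv(w):
    w=np.atleast_2d(w);a=p[2];d=w[:,:2]-p[:2];return np.c_[np.cos(a)*d[:,0]+np.sin(a)*d[:,1],-np.sin(a)*d[:,0]+np.cos(a)*d[:,1]]*1e3
def delta(S,jx,jy,z,yawdeg):
    """tool delta to put TCP at jig(mm) height z(m), tool y axis at yawdeg from jig +x"""
    t=jw(p,[jx/1e3,jy/1e3,z])[0]; a=p[2]+np.radians(yawdeg)
    y=np.array([np.cos(a),np.sin(a),0]);zz=np.array([0,0,-1.]);M=np.c_[np.cross(y,zz),y,zz]
    O=S["orientation"]; return t.round(4),(O.T@(t-S["tcp_pos"])).round(4), R.from_matrix(O.T@M).as_rotvec(degrees=True).round(2)
E
python3 - <<'E'
from rig import r
from h import *
S=r.read_state()
for a in ((-62,-115,.12,0),(-62,-115,.004,0),(-62,-36,.004,0)): print(delta(S,*a))
E
```

```text
(array([ 0.6353, -0.0219,  0.12  ]), array([-0.5986, -0.361 ,  0.1113]), array([  0.  ,   0.  , -23.09]))
(array([ 0.6353, -0.0219,  0.004 ]), array([-0.5986, -0.3611,  0.2273]), array([  0.  ,   0.  , -23.09]))
(array([ 0.5564, -0.0239,  0.004 ]), array([-0.5259, -0.392 ,  0.2273]), array([  0.  ,   0.  , -23.09]))
```

Request:
move_arm([
  [-0.05,-0.03,0.0,0,0,-3,-1],
  [-0.1,-0.06,0.0,0,0,-6,-1],
  [-0.15,-0.09,0.01,0,0,-9,-1],
  [-0.2,-0.12,0.02,0,0,-12,-1],
  [-0.25,-0.15,0.03,0,0,-15,-1],
  [-0.3,-0.18,0.04,0,0,-18,-1],
  [-0.35,-0.21,0.05,0,0,-21,-1],
  [-0.4,-0.24,0.06,0,0,-23,-1],
  [-0.45,-0.27,0.07,0,0,-23,-1],
  [-0.5,-0.3,0.08,0,0,-23.1,-1],
])

```text
time: 2.7
tcp_pos: [0.5674, 0.0695, 0.1512]
orientation: [[-1.0, -0.025, 0.001], [-0.025, 1.0, 0.0], [-0.001, 0.0, -1.0]]
force: [0.2, 0.4, 0.7]
gripper_width: 0.0855
```

Run:
```python
from rig import r
from h import *
S=r.read_state(); print(S["time"],S["force"],S["joints"],inv(S["tcp_pos"]))
for a in ((-62,-115,.12,0),(-62,-115,.004,0),(-62,-36,.004,0)): print(delta(S,*a))
```

```text
2.7 [0.23552193 0.37312871 0.65014341] [ 2.74005683e+00  2.13892913e+01  9.30564581e+01  1.54809306e-02
  6.55155432e+01 -8.87051659e+01] [[ 31.06060441 -49.41893052]]
(array([ 0.6353, -0.0219,  0.12  ]), array([-0.0656, -0.0931,  0.0312]), array([ 0.01,  0.04, -0.01]))
(array([ 0.6353, -0.0219,  0.004 ]), array([-0.0655, -0.0931,  0.1472]), array([ 0.01,  0.04, -0.01]))
(array([ 0.5564, -0.0239,  0.004 ]), array([ 0.0135, -0.0931,  0.1471]), array([ 0.01,  0.04, -0.01]))
```

Request:
move_arm([
  [-0.02,-0.03,0.0,0,0,0,-1],
  [-0.04,-0.06,0.0,0,0,0,-1],
  [-0.0655,-0.093,0.02,0,0,0,-1],
  [-0.0655,-0.093,0.045,0,0,0,-1],
  [-0.0655,-0.093,0.07,0,0,0,-1],
  [-0.0655,-0.093,0.095,0,0,0,-1],
  [-0.0655,-0.093,0.115,0,0,0,-1],
  [-0.0655,-0.093,0.13,0,0,0,-1],
  [-0.0655,-0.093,0.143,0,0,0,-1],
  [-0.0655,-0.093,0.147,0,0,0,-1],
])

```text
time: 3.95
tcp_pos: [0.6337, -0.0201, 0.0035]
orientation: [[-1.0, -0.025, -0.001], [-0.025, 1.0, 0.0], [0.001, 0.0, -1.0]]
force: [0.6, -0.6, -0.5]
gripper_width: 0.0857
```

Run:
```python
from rig import r,imaging
from h import *
S=r.read_state(); print(S["time"],S["force"],S["tcp_pos"],inv(S["tcp_pos"]))
print(delta(S,-62,-36,.004,0))
im=imaging.snapshot("scene")["img"][:,:,::-1]
a=cv2.resize(im[140:245,245:390],None,fx=5.5,fy=5.5,interpolation=cv2.INTER_CUBIC); cv2.imwrite("pics/s1.png",a)
im=imaging.snapshot("wrist")["img"][:,:,::-1]; cv2.imwrite("pics/w1.png",im)
```

```text
3.95 [ 0.63204487 -0.58091605 -0.52129755] [ 0.63369914 -0.02006135  0.00352577] [[ -60.13873807 -113.41960062]]
(array([ 0.5564, -0.0239,  0.004 ]), array([ 0.0774, -0.0018, -0.0004]), array([ 0.01, -0.06,  0.01]))
```

View pics/s1.png

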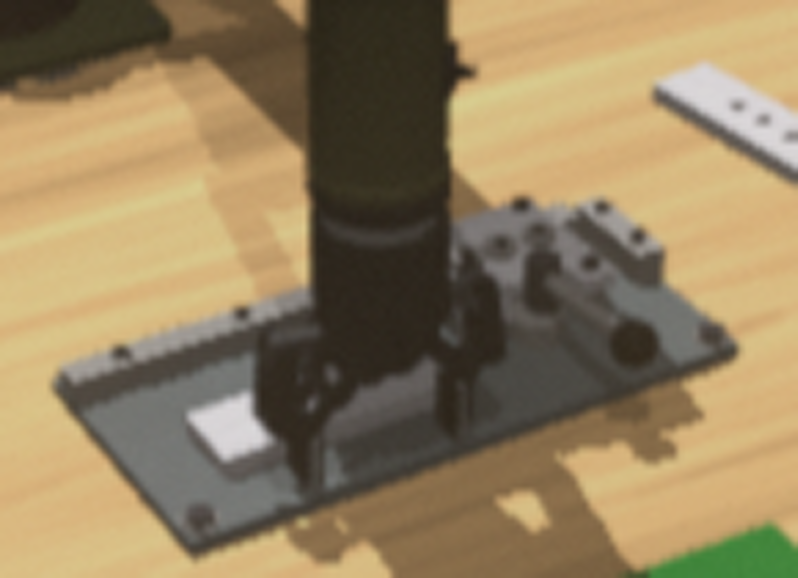

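View pics/w1.png

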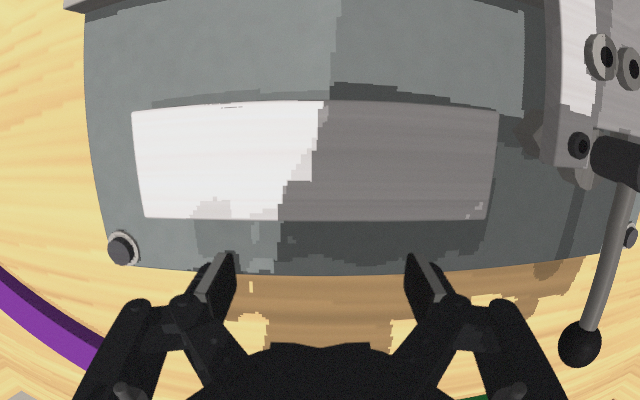

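Request:
move_arm([
  [0.01,0,0,0,0,0,-1],
  [0.017,0,0,0,0,0,-1],
  [0.024,0,0,0,0,0,-1],
  [0.031,0,0,0,0,0,-1],
  [0.038,0,0,0,0,0,-1],
  [0.045,0,0,0,0,0,-1],
  [0.052,0,0,0,0,0,-1],
  [0.059,0,0,0,0,0,-1],
  [0.065,0,0,0,0,0,-1],
  [0.07,0,0,0,0,0,-1],
])

```text
time: 5.3
tcp_pos: [0.5636, -0.0219, 0.0043]
orientation: [[-1.0, -0.025, -0.0], [-0.025, 1.0, -0.0], [0.0, -0.0, -1.0]]
force: [2.9, -0.7, 0.7]
gripper_width: 0.0854
```

Run:
```python
from rig import r,imaging
from h import *
S=r.read_state(); print(S["time"],S["force"],S["tcp_pos"],inv(S["tcp_pos"]))
im=imaging.snapshot("wrist")["img"][:,:,::-1]; cv2.imwrite("pics/w2.png",im)
```

```text
5.3 [ 2.87996928 -0.65182943  0.66770254] [ 0.56364655 -0.02189432  0.00429064] [[-60.2057272  -43.34307129]]
```

View pics/w2.png

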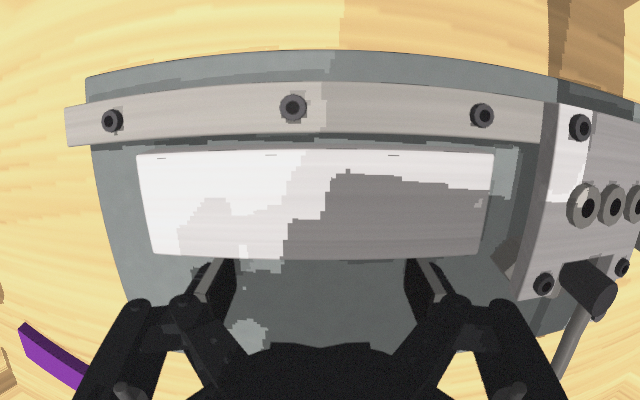

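Request:
move_arm([
  [0.001,0,0,0,0,0,-1],
  [0.002,0,0,0,0,0,-1],
  [0.003,0,0,0,0,0,-1],
  [0.004,0,0,0,0,0,-1],
  [0.005,0,0,0,0,0,-1],
  [0.006,0,0,0,0,0,-1],
  [0.006,0,0,0,0,0,-1],
  [0.007,0,0,0,0,0,-1],
  [0.007,0,0,0,0,0,-1],
  [0.007,0,0,0,0,0,-1],
])

```text
time: 6.6
tcp_pos: [0.5571, -0.0221, 0.0043]
orientation: [[-1.0, -0.025, 0.0], [-0.025, 1.0, -0.0], [-0.0, -0.0, -1.0]]
force: [0.6, -0.7, -0.3]
gripper_width: 0.0858
```

Run:
```python
from rig import r,imaging
from h import *
S=r.read_state(); print(S["time"],S["force"],S["ft_torque"],S["tcp_pos"],inv(S["tcp_pos"]))
im=imaging.snapshot("wrist")["img"][:,:,::-1]; cv2.imwrite("pics/w3.png",im)
```

```text
6.6 [ 0.58667439 -0.70673793 -0.25270499] [ 0.03140066 -0.17711536 -0.00940556] [ 0.55710064 -0.02211937  0.0043158 ] [[-60.26574741 -36.79357048]]
```

View pics/w3.png

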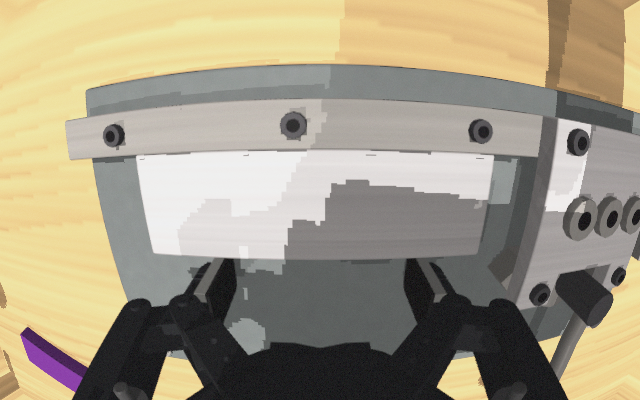

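Request:
move_arm([
  [0.0005,0,0,0,0,0,-1],
  [0.001,0,0,0,0,0,-1],
  [0.0015,0,0,0,0,0,-1],
  [0.002,0,0,0,0,0,-1],
  [0.0025,0,0,0,0,0,-1],
  [0.003,0,0,0,0,0,-1],
  [0.003,0,0,0,0,0,-1],
  [0.003,0,0,0,0,0,-1],
  [0.003,0,0,0,0,0,-1],
  [0.003,0,0,0,0,0,-1],
])

```text
time: 7.9
tcp_pos: [0.5572, -0.0222, 0.005]
orientation: [[-1.0, -0.025, 0.006], [-0.025, 1.0, -0.0], [-0.006, -0.0, -1.0]]
force: [6.8, 2.4, -1.1]
gripper_width: 0.0855
```

Run:
```python
from rig import r
from h import *
S=r.read_state(); print(S["force"])
for a in ((-62,-50,.005,0),(-172,-4,.1,-90),(-172,-4,.017,-90)): print(delta(S,*a))
```

```text
[ 6.821833    2.37864838 -1.09095513]
(array([ 0.5703, -0.0235,  0.005 ]), array([-0.0132, -0.0017,  0.0001]), array([-0.01,  0.33, -0.01]))
(array([ 0.5271, -0.1346,  0.1   ]), array([ 0.0323, -0.1117, -0.0951]), array([ 0.24,  0.27, 89.99]))
(array([ 0.5271, -0.1346,  0.017 ]), array([ 0.0328, -0.1117, -0.0121]), array([ 0.24,  0.27, 89.99]))
```

Request:
move_arm([
  [-0.016,0,0,0,0,0,-1],
  [-0.016,0,-0.04,0,0,0,-1],
  [-0.012,-0.01,-0.09,0,0,10,0],
  [-0.005,-0.025,-0.095,0,0,20,0.6],
  [0.0,-0.04,-0.095,0,0,30,0.6],
  [0.007,-0.055,-0.095,0,0,40,0.6],
  [0.014,-0.07,-0.095,0,0,50,0.6],
  [0.02,-0.085,-0.095,0,0,60,0.6],
  [0.026,-0.1,-0.095,0,0,70,0.6],
  [0.03,-0.112,-0.095,0,0,80,0.6],
])

```text
time: 9.15
tcp_pos: [0.5255, -0.1352, 0.0989]
orientation: [[-0.193, 0.981, -0.003], [0.981, 0.193, 0.001], [0.001, -0.003, -1.0]]
force: [-0.2, -0.1, -0.4]
gripper_width: 0.0173
```

Run:
```python
from rig import r,imaging
from h import *
S=r.read_state(); print(S["force"],S["gripper_width"],inv(S["tcp_pos"]))
for a in ((-172,-4,.1,-90),(-172,-4,.017,-90)): print(delta(S,*a))
im=imaging.snapshot("wrist")["img"][:,:,::-1]; cv2.imwrite("pics/w4.png",im)
s=imaging.snapshot("top");im=s["img"][:,:,::-1]
cv2.imwrite("pics/t4.png",cv2.resize(im[160:245,265:395],None,fx=6,fy=6,interpolation=cv2.INTER_CUBIC))
```

```text
[-0.16198029 -0.14119039 -0.36702542] 0.017303242088354584 [[-172.52745123   -2.36778909]]
(array([ 0.5271, -0.1346,  0.1   ]), array([ 0.0002,  0.0017, -0.0011]), array([-0.19, -0.06,  9.68]))
(array([ 0.5271, -0.1346,  0.017 ]), array([0.0001, 0.002 , 0.0819]), array([-0.19, -0.06,  9.68]))
```

View pics/w4.png

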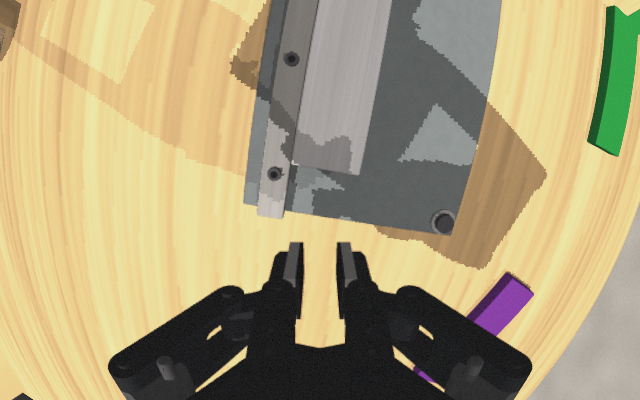

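View pics/t4.png

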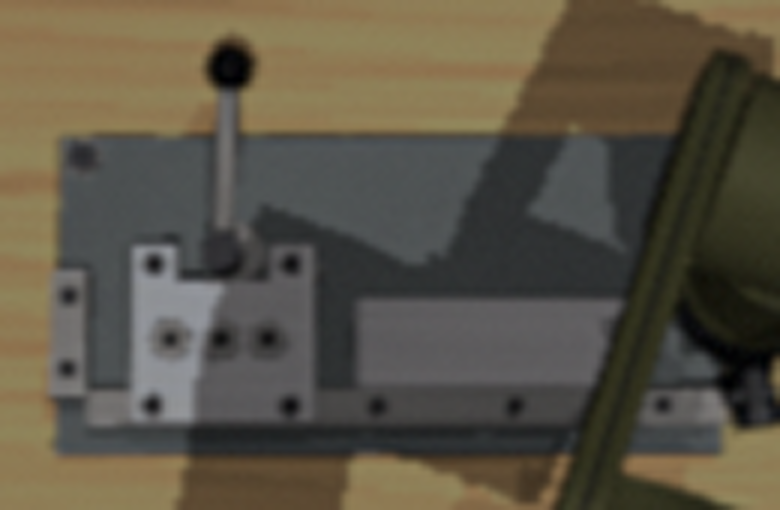

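Request:
move_arm([
  [0,0.002,0.01,0,0,5,0.6],
  [0,0.002,0.03,0,0,9.7,0.6],
  [0,0.002,0.05,0,0,9.7,0.6],
  [0,0.002,0.065,0,0,9.7,0.6],
  [0,0.002,0.075,0,0,9.7,0.6],
  [0,0.002,0.081,0,0,9.7,0.6],
  [0,0.002,0.082,0,0,9.7,0.6],
  [0,0.002,0.082,0,0,9.7,0.6],
  [0,0.002,0.082,0,0,9.7,0.6],
  [0,0.002,0.082,0,0,9.7,0.6],
])

```text
time: 10.5
tcp_pos: [0.5291, -0.1346, 0.0177]
orientation: [[-0.031, 1.0, 0.001], [1.0, 0.031, -0.0], [-0.0, 0.001, -1.0]]
force: [-1.0, -1.0, 0.2]
gripper_width: 0.0168
```

Run:
```python
from rig import r,imaging
from h import *
S=r.read_state(); print(S["force"],S["gripper_width"],inv(S["tcp_pos"]),S["tcp_pos"])
for a in ((-50,-4,.017,-90),(-6,-4,.017,-90),): print(delta(S,*a))
im=imaging.snapshot("wrist")["img"][:,:,::-1]; cv2.imwrite("pics/w5.png",im)
```

```text
[-1.00455336 -1.0470665   0.23349908] 0.016796871189356515 [[-172.01730229   -5.99146264]] [ 0.52912457 -0.13461168  0.01769808]
(array([ 0.5241, -0.0127,  0.017 ]), array([ 0.122 , -0.0013,  0.0007]), array([0.04, 0.02, 0.31]))
(array([0.5229, 0.0313, 0.017 ]), array([ 0.166 , -0.0011,  0.0006]), array([0.04, 0.02, 0.31]))
```

View pics/w5.png

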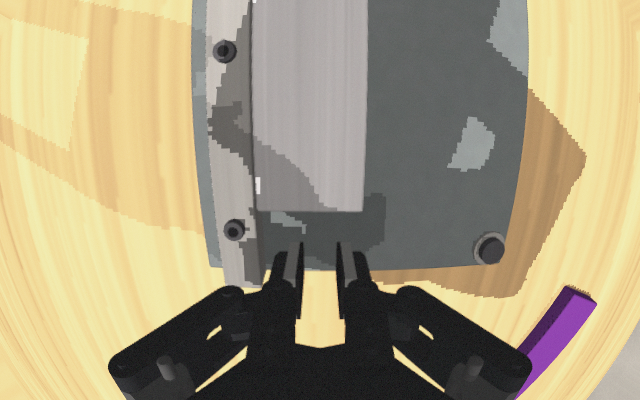

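Request:
move_arm([
  [0.01,0,0,0,0,0.3,0.6],
  [0.02,-0.001,0,0,0,0.3,0.6],
  [0.03,-0.001,0,0,0,0.3,0.6],
  [0.04,-0.001,0,0,0,0.3,0.6],
  [0.05,-0.001,0,0,0,0.3,0.6],
  [0.06,-0.001,0,0,0,0.3,0.6],
  [0.07,-0.001,0,0,0,0.3,0.6],
  [0.08,-0.001,0,0,0,0.3,0.6],
  [0.09,-0.001,0,0,0,0.3,0.6],
  [0.095,-0.001,0,0,0,0.3,0.6],
])

```text
time: 11.8
tcp_pos: [0.5251, -0.0389, 0.0174]
orientation: [[-0.026, 1.0, 0.0], [1.0, 0.026, -0.0], [-0.0, 0.0, -1.0]]
force: [1.5, -1.7, 0.0]
gripper_width: 0.0171
```

Run:
```python
from rig import r,imaging
from h import *
S=r.read_state(); print(S["force"],S["gripper_width"],inv(S["tcp_pos"]),S["tcp_pos"])
for a in ((-6,-4,.017,-90),): print(delta(S,*a))
im=imaging.snapshot("wrist")["img"][:,:,::-1]; cv2.imwrite("pics/w6.png",im)
```

```text
[ 1.4580873  -1.6848694   0.01847786] 0.017088771804304594 [[-76.28340008  -4.34311938]] [ 0.52506416 -0.03894972  0.01736111]
(array([0.5229, 0.0313, 0.017 ]), array([ 0.0703, -0.0003,  0.0004]), array([0.01, 0.01, 0.04]))
```

View pics/w6.png

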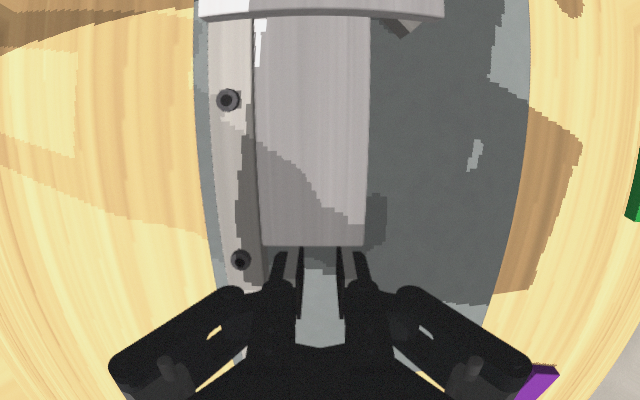

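Request:
move_arm([
  [0.008,0,0,0,0,0,0.6],
  [0.016,0,0,0,0,0,0.6],
  [0.024,0,0,0,0,0,0.6],
  [0.032,0,0,0,0,0,0.6],
  [0.04,0,0,0,0,0,0.6],
  [0.047,0,0,0,0,0,0.6],
  [0.053,0,0,0,0,0,0.6],
  [0.058,0,0,0,0,0,0.6],
  [0.061,0,0,0,0,0,0.6],
  [0.063,0,0,0,0,0,0.6],
])

```text
time: 13.1
tcp_pos: [0.5233, 0.0236, 0.0173]
orientation: [[-0.025, 1.0, -0.0], [1.0, 0.025, -0.0], [-0.0, -0.0, -1.0]]
force: [0.1, -1.3, 0.6]
gripper_width: 0.0169
```

Request:
move_arm([
  [0.001,0,0,0,0,0,0.6],
  [0.002,0,0,0,0,0,0.6],
  [0.003,0,0,0,0,0,0.6],
  [0.004,0,0,0,0,0,0.6],
  [0.005,0,0,0,0,0,0.6],
  [0.005,0,0,0,0,0,0.6],
  [0.006,0,0,0,0,0,0.6],
  [0.006,0,0,0,0,0,0.6],
  [0.006,0,0,0,0,0,0.6],
  [0.006,0,0,0,0,0,0.6],
])

```text
time: 14.35
tcp_pos: [0.5232, 0.0295, 0.0173]
orientation: [[-0.025, 1.0, -0.0], [1.0, 0.025, 0.0], [0.0, -0.0, -1.0]]
force: [-0.0, 0.0, 0.2]
gripper_width: 0.0174
```

Run:
```python
from rig import r,imaging
from h import *
S=r.read_state(); print(S["force"],S["gripper_width"],inv(S["tcp_pos"]),S["tcp_pos"])
im=imaging.snapshot("wrist")["img"][:,:,::-1]; cv2.imwrite("pics/w7.png",im)
im=imaging.snapshot("top")["img"][:,:,::-1]
cv2.imwrite("pics/t7.png",cv2.resize(im[160:245,265:395],None,fx=6,fy=6,interpolation=cv2.INTER_CUBIC))
```

```text
[-0.01539395  0.00884152  0.19604281] 0.017370987779121917 [[-7.80507393 -4.21402233]] [0.52320938 0.0295036  0.01731547]
```

View pics/w7.png

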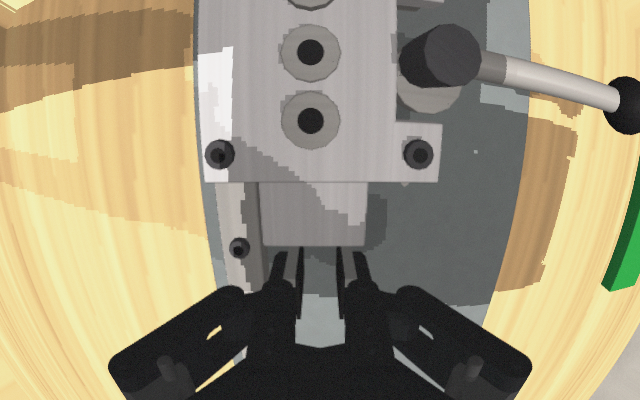

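View pics/t7.png

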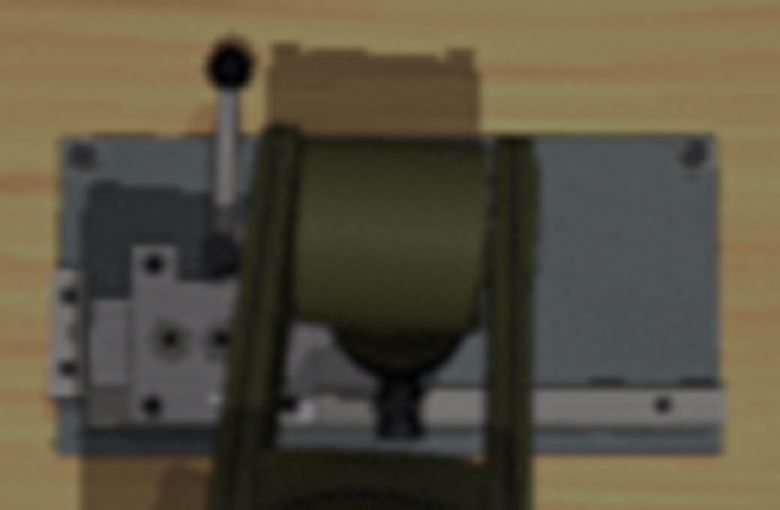

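Request:
move_arm([
  [0.0005,0,0,0,0,0,0.6],
  [0.001,0,0,0,0,0,0.6],
  [0.0015,0,0,0,0,0,0.6],
  [0.002,0,0,0,0,0,0.6],
  [0.0025,0,0,0,0,0,0.6],
  [0.003,0,0,0,0,0,0.6],
  [0.0035,0,0,0,0,0,0.6],
  [0.004,0,0,0,0,0,0.6],
  [0.004,0,0,0,0,0,0.6],
  [0.004,0,0,0,0,0,0.6],
])

```text
time: 15.7
tcp_pos: [0.5232, 0.0314, 0.0174]
orientation: [[-0.027, 1.0, 0.0], [1.0, 0.027, -0.003], [-0.003, 0.0, -1.0]]
force: [-0.2, -10.4, 1.0]
gripper_width: 0.0172
```

Run:
```python
from rig import r,imaging
from h import *
S=r.read_state(); print(S["force"],S["joints"])
for a in ((122,-113,.12,-90),(122,-113,.047,-90)): print(delta(S,*a))
```

```text
[ -0.21960285 -10.35090684   1.02290592] [ -1.06125873  28.32525745 106.923047    -0.25267865  44.74295534
  -2.41485043]
(array([0.6287, 0.162 , 0.12  ]), array([ 0.1275,  0.1089, -0.103 ]), array([0.  , 0.18, 0.09]))
(array([0.6287, 0.162 , 0.047 ]), array([ 0.1277,  0.1089, -0.03  ]), array([0.  , 0.18, 0.09]))
```

Request:
move_arm([
  [-0.015,0,0,0,0,0,0.6],
  [-0.015,0,-0.03,0,0,0,0.6],
  [-0.015,0,-0.08,0,0,0,1],
  [0.0,0.02,-0.105,0,0,0,1],
  [0.03,0.04,-0.105,0,0,0,1],
  [0.06,0.06,-0.105,0,0,0,1],
  [0.09,0.08,-0.105,0,0,0,1],
  [0.115,0.1,-0.105,0,0,0,1],
  [0.126,0.109,-0.1,0,0,0,1],
  [0.126,0.109,-0.09,0,0,0,1],
])

```text
time: 16.95
tcp_pos: [0.6291, 0.1624, 0.1068]
orientation: [[-0.026, 1.0, 0.0], [1.0, 0.026, 0.0], [0.0, 0.0, -1.0]]
force: [-0.7, -0.2, 0.7]
gripper_width: 0.0001
```

Run:
```python
from rig import r,imaging
from h import *
S=r.read_state(); print(S["force"],S["gripper_width"],inv(S["tcp_pos"]))
print(delta(S,122,-113,.047,-90))
im=imaging.snapshot("wrist")["img"][:,:,::-1]; cv2.imwrite("pics/w8.png",im)
im=imaging.snapshot("top")["img"][:,:,::-1]
cv2.imwrite("pics/t8.png",cv2.resize(im[160:245,265:395],None,fx=6,fy=6,interpolation=cv2.INTER_CUBIC))
```

```text
[-0.74155243 -0.18030581  0.65450668] 0.00013197678441828674 [[ 122.38195231 -113.46211252]]
(array([0.6287, 0.162 , 0.047 ]), array([-0.0004, -0.0005,  0.0598]), array([ 0.01, -0.01,  0.06]))
```

View pics/w8.png

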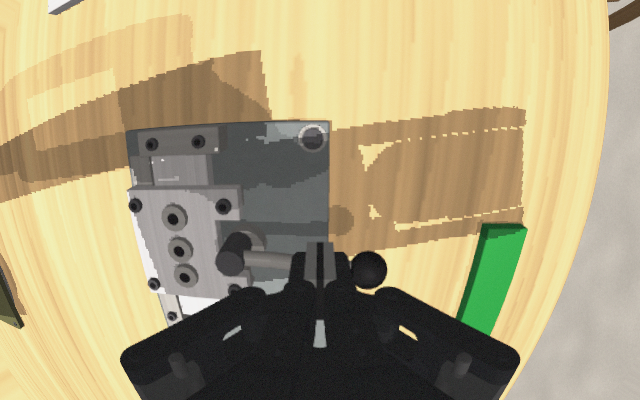

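View pics/t8.png

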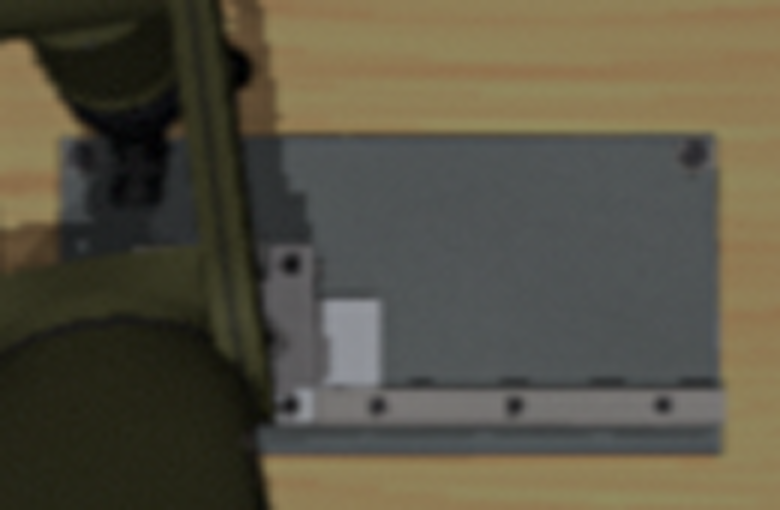

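Request:
move_arm([
  [0,0,0.008,0,0,0,1],
  [0,0,0.016,0,0,0,1],
  [0,0,0.024,0,0,0,1],
  [0,0,0.032,0,0,0,1],
  [0,0,0.04,0,0,0,1],
  [0,0,0.048,0,0,0,1],
  [0,0,0.054,0,0,0,1],
  [0,0,0.058,0,0,0,1],
  [0,0,0.06,0,0,0,1],
  [0,0,0.06,0,0,0,1],
])

```text
time: 18.3
tcp_pos: [0.6289, 0.1621, 0.0473]
orientation: [[-0.025, 1.0, 0.0], [1.0, 0.025, 0.0], [0.0, 0.0, -1.0]]
force: [0.2, -0.1, 0.1]
gripper_width: 0.0003
```

```bash
cat >> h.py <<'E'
def lev(th,rad=66,off=17.5):
    """jig TCP for lever angle th(deg), tool y along lever; returns jx,jy,yaw rel jig"""
    a=np.radians(-(80+th)); u=np.array([np.cos(a),np.sin(a)]); n=np.array([-u[1],u[0]]) # n = ccw side (trailing)
    q=np.array([90,-47])+rad*u+off*n; return q[0],q[1],-(80+th)
E
python3 - <<'E'
from rig import r,imaging
from h import *
S=r.read_state(); print(S["force"],inv(S["tcp_pos"]),S["tcp_pos"],S["joints"])
for th in (8,15,25,35,45,55): print(th,delta(S,*lev(th)[:2],.047,lev(th)[2]))
im=imaging.snapshot("wrist")["img"][:,:,::-1]; cv2.imwrite("pics/w9.png",im)
E
```

```text
[ 0.19159585 -0.07151013  0.11342272] [[ 122.12760894 -113.25248517]] [0.62893878 0.1621429  0.04729584] [ 1.07311808e+01  3.32046436e+01  8.90426889e+01 -3.57607931e-04
  5.77506216e+01  9.27809454e+00]
8 (array([0.6283, 0.1498, 0.047 ]), array([-0.0123, -0.0009,  0.0003]), array([ 0.  ,  0.  , -1.99]))
15 (array([0.6305, 0.1417, 0.047 ]), array([-0.0204,  0.001 ,  0.0003]), array([ 0.  , -0.  ,  5.01]))
25 (array([0.6318, 0.1299, 0.047 ]), array([-0.0323,  0.002 ,  0.0003]), array([ 0.  , -0.  , 15.01]))
35 (array([0.631, 0.118, 0.047]), array([-0.0442,  0.001 ,  0.0003]), array([ 0.  , -0.  , 25.01]))
45 (array([0.6282, 0.1065, 0.047 ]), array([-0.0556, -0.0022,  0.0003]), array([ 0.  , -0.  , 35.01]))
55 (array([0.6234, 0.0956, 0.047 ]), array([-0.0664, -0.0072,  0.0003]), array([ 0.  , -0.  , 45.01]))
```

View pics/w9.png

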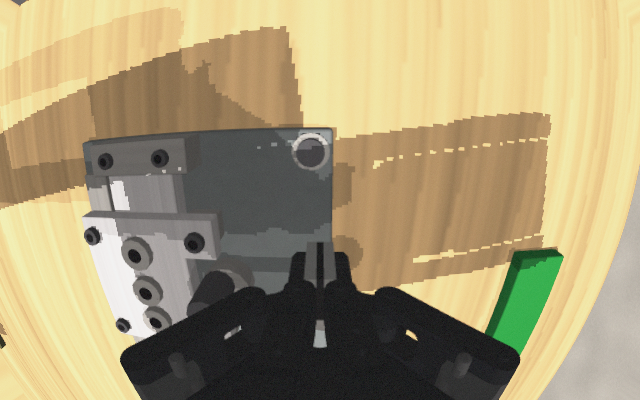

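Clear descent; the tip is on the +x side of the lever. Swing to ~55°.

Request:
move_arm([
  [-0.008,0,0,0,0,0,1],
  [-0.014,0,0,0,0,1,1],
  [-0.02,0.001,0,0,0,5,1],
  [-0.026,0.0015,0,0,0,10,1],
  [-0.032,0.002,0,0,0,15,1],
  [-0.038,0.0015,0,0,0,20,1],
  [-0.044,0.001,0,0,0,25,1],
  [-0.05,-0.0005,0,0,0,30,1],
  [-0.0555,-0.002,0,0,0,35,1],
  [-0.0665,-0.007,0,0,0,45,1],
])

```text
time: 19.6
tcp_pos: [0.6241, 0.0963, 0.0475]
orientation: [[0.693, 0.721, 0.001], [0.721, -0.693, 0.002], [0.002, -0.001, -1.0]]
force: [0.5, 3.9, -0.9]
gripper_width: -0.0001
```

Run:
```python
from rig import r,imaging
from h import *
S=r.read_state(); print(S["force"],inv(S["tcp_pos"]),S["tcp_pos"],S["joints"])
for th in (55,65,75,85,92,96,100,102): print(th,delta(S,*lev(th)[:2],.047,lev(th)[2]))
im=imaging.snapshot("wrist")["img"][:,:,::-1]; cv2.imwrite("pics/w10.png",im)
```

```text
[ 0.52909559  3.86971189 -0.92719503] [[  56.40770332 -106.75185   ]] [0.62409642 0.09628004 0.0475275 ] [ 4.87096599 32.03686235 91.5667886   0.13708933 56.31489834 48.6960146 ]
55 (array([0.6234, 0.0956, 0.047 ]), array([-0.001 ,  0.    ,  0.0005]), array([-0.03, -0.14, -0.35]))
65 (array([0.6168, 0.0857, 0.047 ]), array([-0.0127,  0.0021,  0.0005]), array([-0.04, -0.13,  9.65]))
75 (array([0.6086, 0.0771, 0.047 ]), array([-0.0246,  0.0021,  0.0005]), array([-0.06, -0.13, 19.65]))
85 (array([0.599, 0.07 , 0.047]), array([-0.0363,  0.0001,  0.0004]), array([-0.07, -0.13, 29.65]))
92 (array([0.5916, 0.0661, 0.047 ]), array([-0.0443, -0.0025,  0.0004]), array([-0.07, -0.12, 36.65]))
96 (array([0.5872, 0.0643, 0.047 ]), array([-0.0486, -0.0044,  0.0004]), array([-0.08, -0.12, 40.65]))
100 (array([0.5827, 0.0628, 0.047 ]), array([-0.0528, -0.0066,  0.0004]), array([-0.08, -0.12, 44.65]))
102 (array([0.5804, 0.0622, 0.047 ]), array([-0.0549, -0.0079,  0.0004]), array([-0.09, -0.12, 46.65]))
```

View pics/w10.png

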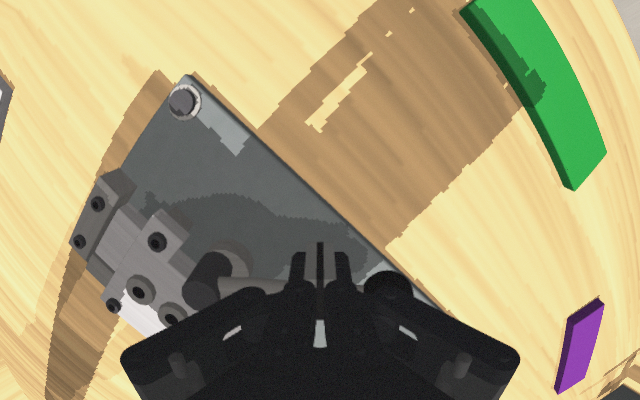

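Request:
move_arm([
  [-0.006,0.001,0,0,0,5,1],
  [-0.0125,0.002,0,0,0,9.7,1],
  [-0.0185,0.0023,0,0,0,15,1],
  [-0.0245,0.002,0,0,0,19.7,1],
  [-0.0305,0.001,0,0,0,25,1],
  [-0.036,0,0,0,0,29.7,1],
  [-0.04,-0.001,0,0,0,33,1],
  [-0.044,-0.0025,0,0,0,36.5,1],
  [-0.0485,-0.0045,0,0,0,40.5,1],
  [-0.0485,-0.0045,0,0,0,40.5,1],
])

```text
time: 20.9
tcp_pos: [0.5881, 0.0634, 0.0478]
orientation: [[0.994, 0.105, 0.002], [0.105, -0.994, 0.0], [0.002, -0.0, -1.0]]
force: [2.3, 1.4, -0.1]
gripper_width: 0.0
```

Run:
```python
from rig import r,imaging
from h import *
S=r.read_state(); print(S["force"],inv(S["tcp_pos"]),S["tcp_pos"],S["joints"])
for th in (96,98,100,102): print(th,delta(S,*lev(th)[:2],.047,lev(th)[2]))
```

```text
[ 2.3028735   1.44320119 -0.10901301] [[ 24.45146981 -69.89100231]] [0.5880526  0.06340503 0.04783113] [2.04942069e+00 2.95654088e+01 9.69148138e+01 2.59276799e-02
 5.33805551e+01 8.59867781e+01]
96 (array([0.5872, 0.0643, 0.047 ]), array([-0.0008, -0.001 ,  0.0008]), array([-0.01, -0.14,  0.6 ]))
98 (array([0.585 , 0.0635, 0.047 ]), array([-0.0031, -0.0004,  0.0008]), array([-0.01, -0.14,  2.6 ]))
100 (array([0.5827, 0.0628, 0.047 ]), array([-0.0054,  0.    ,  0.0008]), array([-0.02, -0.14,  4.6 ]))
102 (array([0.5804, 0.0622, 0.047 ]), array([-0.0078,  0.0004,  0.0008]), array([-0.02, -0.14,  6.6 ]))
```

Request:
move_arm([
  [-0.001,0,0,0,0,1,1],
  [-0.002,0,0,0,0,2,1],
  [-0.003,0,0,0,0,3,1],
  [-0.004,0,0,0,0,4,1],
  [-0.005,0,0,0,0,4.6,1],
  [-0.006,0,0,0,0,4.6,1],
  [-0.007,0,0,0,0,4.6,1],
  [-0.008,0,0,0,0,4.6,1],
  [-0.008,0,0,0,0,4.6,1],
  [-0.008,0,0,0,0,4.6,1],
])

```text
time: 22.15
tcp_pos: [0.5828, 0.0618, 0.048]
orientation: [[1.0, 0.024, 0.007], [0.024, -1.0, -0.001], [0.007, 0.001, -1.0]]
force: [9.6, -2.3, -3.3]
gripper_width: 0.0
```

Run:
```python
from rig import r,imaging
from h import *
S=r.read_state(); print(S["force"],inv(S["tcp_pos"]),S["tcp_pos"],lev(100))
im=imaging.snapshot("wrist")["img"][:,:,::-1]; cv2.imwrite("pics/w11.png",im)
```

```text
[ 9.59654453 -2.27140172 -3.2705831 ] [[ 22.9965797  -64.64709161]] [0.58284702 0.06181845 0.04797507] (np.float64(24.000000000000004), np.float64(-64.5), -180)
```

View pics/w11.png

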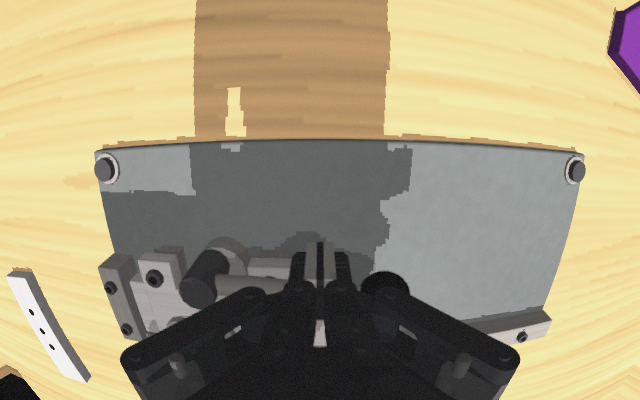

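Request:
move_arm([
  [-0.0005,0,0,0,0,0,1],
  [-0.001,0,0,0,0,0,1],
  [-0.0015,0,0,0,0,0,1],
  [-0.002,0,0,0,0,0,1],
  [-0.0025,0,0,0,0,0,1],
  [-0.003,0,0,0,0,0,1],
  [-0.0035,0,0,0,0,0,1],
  [-0.004,0,0,0,0,0,1],
  [-0.0045,0,0,0,0,0,1],
  [-0.0045,0,0,0,0,0,1],
])

```text
time: 23.45
tcp_pos: [0.5827, 0.0618, 0.0482]
orientation: [[1.0, 0.024, 0.015], [0.024, -1.0, -0.001], [0.015, 0.001, -1.0]]
force: [16.1, -1.6, -10.0]
gripper_width: 0.0001
```

Request:
move_arm([
  [-0.0005,0,0,0,0,0,1],
  [-0.001,0,0,0,0,0,1],
  [-0.0015,0,0,0,0,0,1],
  [-0.002,0,0,0,0,0,1],
  [-0.0025,0,0,0,0,0,1],
  [-0.003,0,0,0,0,0,1],
  [-0.003,0,0,0,0,0,1],
  [-0.003,0,0,0,0,0,1],
  [-0.003,0,0,0,0,0,1],
  [-0.003,0,0,0,0,0,1],
])

```text
time: 24.7
tcp_pos: [0.5826, 0.0618, 0.0484]
orientation: [[1.0, 0.024, 0.02], [0.024, -1.0, -0.001], [0.02, 0.001, -1.0]]
force: [21.3, -1.6, -14.6]
gripper_width: 0.0001
```

Request:
move_arm([
  [0.01,0,0,0,0,0,1],
  [0.025,0,0,0,0,0,1],
  [0.035,0,0,0,0,0,1],
  [0.035,0,-0.03,0,0,0,1],
  [0.035,0,-0.08,0,0,0,1],
  [0.035,0.03,-0.13,0,0,0,1],
  [0.035,0.08,-0.16,0,0,0,1],
  [0.035,0.13,-0.16,0,0,0,1],
  [0.035,0.18,-0.16,0,0,0,1],
  [0.035,0.23,-0.16,0,0,0,1],
])

```text
time: 25.95
tcp_pos: [0.611, -0.1678, 0.2072]
orientation: [[1.0, 0.024, -0.002], [0.024, -1.0, 0.001], [-0.002, -0.001, -1.0]]
force: [0.1, -0.3, 0.1]
gripper_width: 0.0002
```

Run:
```python
from rig import r,imaging
from h import *
S=r.read_state(); print(S["time"],S["force"],S["tcp_pos"])
im=imaging.snapshot("top")["img"][:,:,::-1]
cv2.imwrite("pics/t12.png",cv2.resize(im[160:245,265:395],None,fx=6,fy=6,interpolation=cv2.INTER_CUBIC))
im=imaging.snapshot("scene")["img"][:,:,::-1]
cv2.imwrite("pics/s12.png",cv2.resize(im[160:245,245:390],None,fx=5.5,fy=5.5,interpolation=cv2.INTER_CUBIC))
for c in ("top","scene"):
  for l in ("blank","lever_knob"): print(c,l,[(d["confidence"],np.r_[inv(d["centre"])[0],d["centre"][2]].round(3)) for d in imaging.spot_point(c,l)][:3])
```

```text
25.95 [ 0.05034092 -0.29421547  0.10890127] [ 0.6110041  -0.16782282  0.20716052]
top blank [(0.85, array([  13.742, -292.139,    0.   ])), (0.51, array([ 8.5163e+01, -2.5470e+00,  1.2000e-02]))]
top lever_knob [(0.49, array([-11.492, -51.127,   0.064]))]
scene blank [(0.63, array([ 1.48790e+01, -2.94669e+02, -5.00000e-03])), (0.55, array([-3.00300e+02, -1.98595e+02, -2.00000e-03])), (0.46, array([8.2365e+01, 1.5250e+00, 8.0000e-03]))]
scene lever_knob [(0.75, array([-12.284, -50.807,   0.062]))]
```

View pics/t12.png

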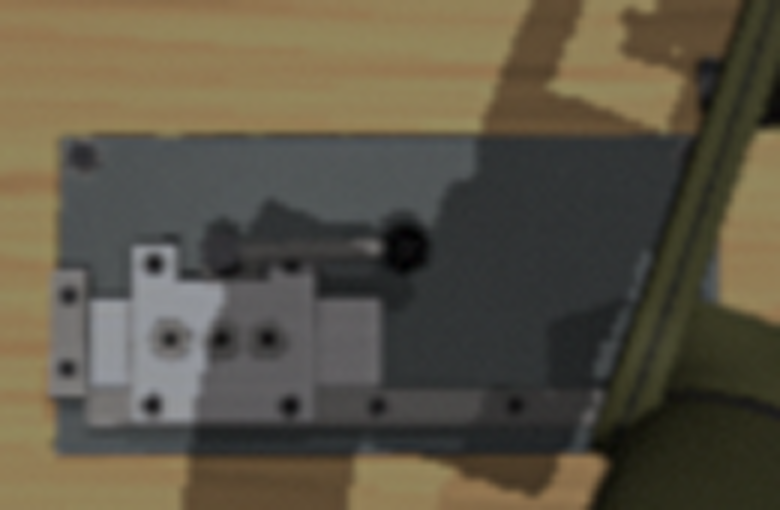

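View pics/s12.png

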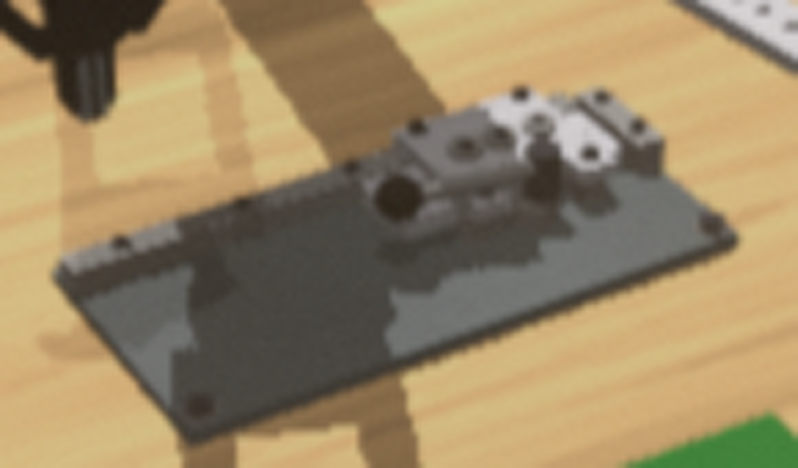

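Run:
```python
from rig import r,imaging
from h import *
st=imaging.snapshot("top")
ct=lambda q:np.array([265,160])+(np.array(q)+.5)/6-.5
print("knob",inv(back(st,ct((405,247)),.062)),"hub",inv(back(st,ct((221,246)),.063)),"tail",inv(back(st,ct((381,340)),.027)))
print("edge plate", inv(back(st,ct((316,340)),.0415)))
S=r.read_state(); print(delta(S,100,-20,.17,-180))
```

```text
knob [[-10.27027965 -47.67890872]] hub [[ 89.24836007 -48.24742184]] tail [[ 3.28564754 -1.26833814]]
edge plate [[38.47550623  0.4028118 ]]
(array([0.5363, 0.1377, 0.17  ]), array([-0.0676, -0.3047,  0.0374]), array([-0.06,  0.07, -0.03]))
```

Request:
move_arm([
  [0,-0.05,0,0,0,0,1],
  [0,-0.1,0,0,0,0,1],
  [0,-0.15,0,0,0,0,1],
  [0,-0.2,0,0,0,0,1],
  [-0.01,-0.25,0,0,0,0,1],
  [-0.02,-0.3,0,0,0,0,1],
  [-0.03,-0.34,0,0,0,0,1],
  [-0.03,-0.36,0,0,0,0,1],
  [-0.03,-0.36,0,0,0,0,1],
  [-0.03,-0.36,0,0,0,0,1],
])

```text
time: 27.55
tcp_pos: [0.5736, 0.1916, 0.2072]
orientation: [[1.0, 0.024, -0.0], [0.024, -1.0, -0.001], [-0.0, 0.001, -1.0]]
force: [-0.5, -0.2, 0.6]
gripper_width: 0.0002
```

Run:
```python
from rig import r,imaging
from h import *
S=r.read_state(); print(S["time"],S["force"],S["tcp_pos"])
im=imaging.snapshot("wrist")["img"][:,:,::-1]
cv2.imwrite("pics/w13.png",cv2.resize(im[150:350,200:480],None,fx=2.8,fy=2.8,interpolation=cv2.INTER_CUBIC))
```

```text
27.55 [-0.47334392 -0.22680568  0.60193853] [0.57363866 0.19162036 0.20721499]
```

View pics/w13.png

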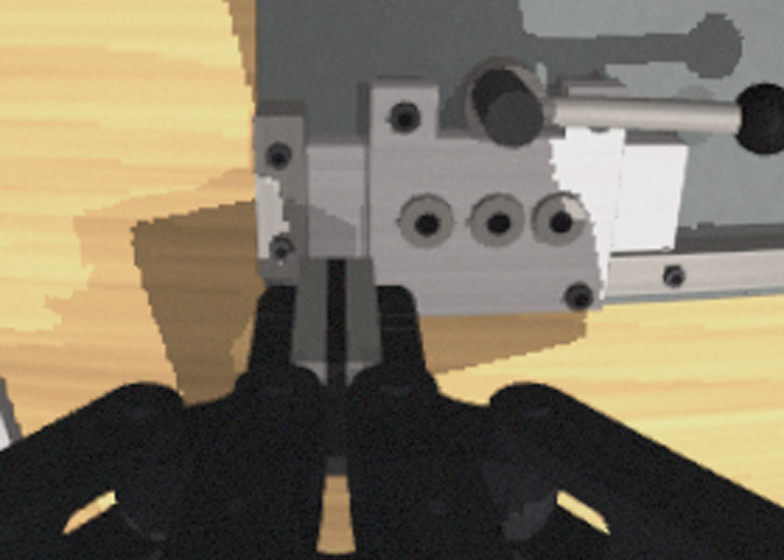

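Run:
```python
from rig import r
print(r.job_done())
```

```text
the job is handed in; nothing more can be done
None
```

I slid the plain aluminium flat flush against the fence and pushed it in under the bush plate to the end stop. Then I swung the cam lever to its closed end, let go and handed the job in at about 27.6 s of the 64 s allowed.

- **Flat at the stop:** While pushing, I felt firm contact of about 10 N with the tool within 0.1 mm of where the end stop should be. The last wrist view shows no gap at the stop. The top view puts the tail at jig x ≈ 3–5 mm (nominal 5), and no gap to the fence is visible.
- **Lever:** It held still as the push rose from 10 to 21 N, so it was at its closed stop. Afterwards I measured the knob at jig (-10, -48) mm, against a nominal (-10, -47).
- **Disagreement:** The trained networks put the knob 3–4 mm farther from the fence than my own pixel measurement did. That is within their stated accuracy.
- **Not tested:** I did not tug on the flat to confirm how firmly the cam grips it. That rests on the lever being at its closed stop.
- **Other things:** I did not touch anything else on the bench, and the arm was clear with the gripper empty at hand-in.

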